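# Light up an engine bore with the torch from the tool box

## Robot

A 6-joint arm with a two-finger parallel gripper is mounted at the origin on the work surface. World frame = base frame: x ahead of the robot, y to its left, z up, the work surface at z = 0. Lengths are in m, angles in degrees, forces in N, time in s.
With the tool pointing down it reaches from about 0.275 to 0.85 m from the base axis. Payload 19 kg.
Tool frame: the origin (TCP) lies at the very end of the fingers, on their centre line; the grasp point (between the pads) lies 19 mm behind it (manip.tcp_to_grasp is the distance from the TCP to the grasp point, in m); z points along the fingers, y is the line along which they close (so a half turn about z gives the same grasp; the last joint's range is limited). The gripper opens to 85 mm and grips with 20 to 120 N. Pads are 22 mm wide; open, the fingers measure 114 mm over their backs; the gripper's body (76 mm by 85 mm) begins 54 mm behind the grasp point. The pads swing forward as they close: fully open they stand 13 mm farther back than shut.
Start: joints at [-84.74, 8.623, 82.357, -0, 89.026, -7.678], TCP at [0.129, -0.56, 0.231] pointing down, gripper open.
Joint ranges: [-160.23, 160.23], [-39.13, 120.54], [6.94, 153.29], [-79.49, 259.48], [9.18, 160.14], [-161.06, 161.06]. Speed limits (degrees/s): [108.29, 108.29, 127.2, 172.46, 172.46, 172.46].

## Interface

Orientations are given as a 3x3 rotation matrix whose columns are the frame's x, y, z axes.
In Python, from workcell import manip gives the robot as it stands.
- The arm moves only by the tool step_arm, never from a script. Its argument "targets" is a list that holds one entry, the list of rows, each a list of 4 numbers: the shift along the tool's x, y, z in m, then the turn about the tool's z in degrees. A call has 1 to 10 rows; each row shifts and turns the commanded pose from where the row before left it, along the tool's axes as they then stand; what a row does not reach is not made up. A row lasts 1/10 s, in which the tool goes at most 50 mm and 8.59 degrees, less where a joint would pass 70% of its speed; a pose out of reach is approached as far as the arm can. A call is refused whole if a number of a shift passes 0.05 or a number of a turn 8.59, either way. A call with a gripper value outside its range is refused whole. "fingers" is the closure, from 0 (fully open) to 1 (shut), set as the call begins (left out, the last holds). The fingers move at their own pace and stop on an object; "squeeze" is the grip in N (left out, the last holds). Time passes only in rows, so rows that do not move let the fingers close. It gives the time, the measured TCP pose, the force, the opening and the grip force at its end, in the units of the state.
- manip.sense(): the state, without advancing time (a new reading comes with each control period).
- manip.capture(name): name is "side" or "top"; returns a dict with "img" (384x512x3 uint8, red, green, blue), "fx", "fy", "cx", "cy" (pixels), "R" (3x3) and "t" (3): a world point X has camera coordinates R X + t. Camera axes: x right, y down, z forward; pixel columns grow to the right and rows downward; lengths in m; the calibration is good to about 2 mm. A picture is of the moment at which its call begins. There is no depth.
- manip.hand_in(): hands the job in; it is judged then, once.
The state is a dict: "t": time; "q": joint angles; "joint_velocities": joint speeds; "joint_torque": joint torques, N m; "ee_pos": TCP position; "tcp_rot": TCP orientation; "contact_force": force on the tool from outside, world axes, zero at the start; "torque": the same for the moment, N m; "width": opening from 0.0 (shut) to 1.0 (fully open); "finger_force": force on a finger pad.
Only numpy, scipy, OpenCV 4.12 (cv2) and the standard library are available. Lean on these libraries where they do the work, as an engineer would, in place of code of your own. Each camera call takes 0.05 s, during which the arm holds its last target. There are 200 camera calls.

## Task

Fold the half-open lid of the red tool box right back, as far as it goes, then draw the pocket torch straight up out of its pocket. Turn it and finish holding it still in the air, without letting go, so that it shines straight down the open bore of the small engine: lens centred over the bore, torch in line with the bore's axis, the lens about 10 cm from the mouth. Do not bump the engine, and leave the other tools and things where they are.

Things in the scene. Friction and masses are not known exactly. Their poses are not given: they have to be found in the camera images.
- toolbox: open red steel tool box, outside 130 (own x) x 250 (own y) x 130 mm high, walls and floor 5 mm, fixed; origin at the centre of its underside, z up. The lid's hinge runs along the top of its +x wall (away from the robot). Torch, screwdriver and socket stand in its three pockets, any one in any pocket, tops just below the rim
- insert: fixed black block inside the tool box, its top 55 mm above the table, with three round upright pockets of 36 mm bore reaching down to the box floor (5 mm above the table), at x = -20 mm and y = -72, 0 and +72 mm in its frame; origin on the box floor at the box centre, axes as the tool box
- lid (a joint): angle of the tool box lid, rad: 0 shut, 1.57 upright, 1.8 its stop, leaning back (fully open). Starts half open, over the box. The hinge is stiff: the lid stays where it is left; 2 to 5 N on the free edge moves it. Flat 6 mm steel plate, 130 mm (hinge to free edge) by 250 mm, small steel knob on its outside near the free edge
- lid_hinge (a point): middle of the lid's hinge line (which runs along the tool box's y), at the top of the far wall, about 130 mm above the table; the free edge of the lid is 130 mm from it
- torch: dark metal pocket torch, round, standing lens down in a pocket: head 32 mm dia. for 34 mm, smooth body 26 mm dia. up to 116 mm, then a rubber tail button 14 mm wide, 4 mm high. About 0.1 kg. Origin at the lens centre, z from lens to tail; light leaves along -z. From above only its flat tail with the button shows; about 65 mm of body stand above the insert
- torch_tail (a point): centre of the torch's tail end, 116 mm from the lens, where the body ends and the button begins
- screwdriver: screwdriver standing handle down in a pocket: black handle 32 mm diameter, 78 mm long, thin 6 mm steel blade pointing up, total 116 mm; origin at the underside; to be left alone
- socket: steel deep socket standing in a pocket: 32 mm diameter, 92 mm high, hollow at the top; origin at the underside; to be left alone
- engine: small engine, fixed to the table: aluminium crankcase 120 (own x) x 110 x 62 mm high on a 140 x 130 mm foot plate, finned cylinder leaning out of it; origin at the centre of its underside, z up
- cylinder: finned aluminium cylinder, 86 mm square, 70 mm long, part of the engine. Its head is off. Own z is the bore axis, pointing out of the bore; it leans 0.7 rad (40 degrees) from vertical, roughly to the robot's right (-y), away from the tool box. Origin on the bore axis, 70 mm below the mouth
- bore (a point): centre of the open mouth of the bore (46 mm diameter, 22 mm deep down to the piston) in the 78 mm square top face of the cylinder, about 109 mm above the table; four studs 8 mm high stand at the corners of that face
- tape: grey tape roll lying flat, 90 mm diameter, 24 mm high; bystander
- spanner: steel spanner lying flat, 160 mm long; bystander
- hammer: hammer lying flat, 270 mm long; bystander
- oil: black plastic bottle, 56 mm diameter, 140 mm high; bystander
- jar: glass jar, 64 mm diameter, 80 mm high; bystander

How it is judged (in metres and radians):
On the way, in this order (a step that is already met when the one before it is completed fails the run):
1. the lid is folded right back (beyond 1.65 rad) while the torch still stands in its pocket (value of joint lid above 1.65 rad and height (world z) of torch below 0.03 m), for 0.2 s.
2. the torch is drawn out of its pocket, its lens above the box rim (height (world z) of torch above 0.13 m and contact force between torch and the fingers above 0.5 N), for 0.1 s.
At the end, for the whole second after the job is handed in: Lid beyond 1.6 rad; torch held still by the fingers alone, touching nothing else, lens toward the bore and 50 to 160 mm out from its mouth, within 25 mm (each way) of the bore axis, torch within 0.22 rad of that axis; other tools and bystanders within 30 mm of their starts (value of joint lid above 1.6 rad and z of torch in the frame of cylinder between 0.12 and 0.23 m and x of torch in the frame of cylinder between -0.025 and 0.025 m and y of torch in the frame of cylinder between -0.025 and 0.025 m and angle between the z axis of torch and the z axis of cylinder, either way round below 0.22 rad and z of torch_tail in the frame of cylinder above 0.22 m and height (world z) of torch above 0.12 m and linear speed of torch below 0.03 m/s and angular speed of torch below 0.2 rad/s and contact force between torch and the fingers above 1 N and contact force between torch and engine below 0.1 N and contact force between torch and toolbox below 0.1 N and contact force between torch and screwdriver below 0.1 N and contact force between torch and socket below 0.1 N and distance of each of screwdriver, socket, tape, spanner, hammer, oil, jar from where it was at the start of the episode below 0.03 m); the arm keeps its last pose, push and grip.
It fails at once if the engine is bumped (more than 5 N from arm or torch) (contact force between any of torch, the arm, the fingers and engine above 5 N).
It fails at once if another tool or a bystander is moved more than 30 mm (distance of any of screwdriver, socket, tape, spanner, hammer, oil, jar from where it was at the start of the episode above 0.03 m).
It also fails if it takes over 51 s, if anything falls off the work surface, if the arm or the gripper's body presses on something with over 40 N, if the wrist force passes 120 N, or if a joint passes its speed limit or range.

## Working session

There is one attempt and no reset: what is moved stays moved. The work goes in short steps, Python scripts to look and compute and a tool call to move; the robot and the scene stay as the last step left them, time stands still between calls to the robot, and variables do not carry over. Pictures are saved under pics/ and viewed, at most 10 in all, crops included, and the job is handed in when it is done.

Besides the shell and the picture viewer there is one more tool, called as a command line: name --argument value ..., lists and objects as JSON in quotes. step_arm: Moves the arm, as the interface text tells. Its arguments: {"type":"object","properties":{"targets":{"type":"array"},"fingers":{"type":"number"},"squeeze":{"type":"number"}},"required":["targets"]}

```bash
mkdir -p pics; ls
python3 - <<'E'
from workcell import manip
import cv2
for n in("side","top"):
    c=manip.capture(n); cv2.imwrite(f"pics/{n}0.png",c["img"][:,:,::-1]); print(n,c["fx"],c["fy"],c["cx"],c["cy"],c["R"],c["t"])
s=manip.sense();print(s["t"],s["ee_pos"],s["tcp_rot"],s["width"])
print(dir(manip))
E
```

```text
pics
side 388.98871578513354 388.98871578513354 258.5943315245079 193.60635752243215 [[-0.99917901 -0.03826077 -0.01331979]
 [-0.02409813  0.82558559 -0.56376211]
 [ 0.0325666  -0.56297829 -0.82582981]] [0.52683058 0.14006357 1.26689783]
top 443.42117306529013 443.42117306529013 248.20843895044786 198.46351447455552 [[ 0.00377256 -0.99982486 -0.01833068]
 [-0.99857495 -0.00279075 -0.05329434]
 [ 0.05323385  0.01850562 -0.99841059]] [-0.0514421   0.54739274  1.35623496]
0.1 [ 0.12868927 -0.56017419  0.23073565] [[ 9.74616170e-01  2.23882355e-01 -1.10796870e-04]
 [ 2.23882338e-01 -9.74615544e-01  1.11388167e-03]
 [ 1.41394101e-04 -1.11041255e-03 -9.99999373e-01]] 1.0020775807677353
['PlanningError', '__class__', '__delattr__', '__dict__', '__dir__', '__doc__', '__eq__', '__format__', '__ge__', '__getattribute__', '__getstate__', '__gt__', '__hash__', '__init__', '__init_subclass__', '__le__', '__lt__', '__module__', '__ne__', '__new__', '__reduce__', '__reduce_ex__', '__repr__', '__setattr__', '__sizeof__', '__str__', '__subclasshook__', '__weakref__', 'capture', 'hand_in', 'sense', 'tcp_to_grasp']
```

View pics/side0.png

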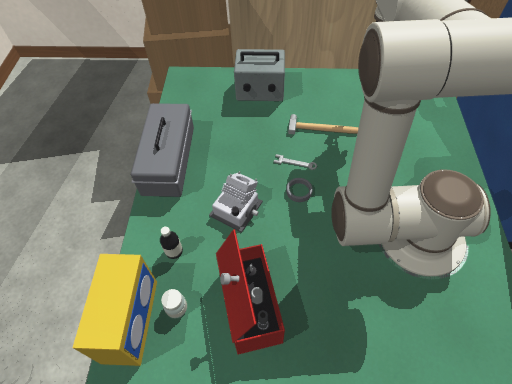

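View pics/top0.png

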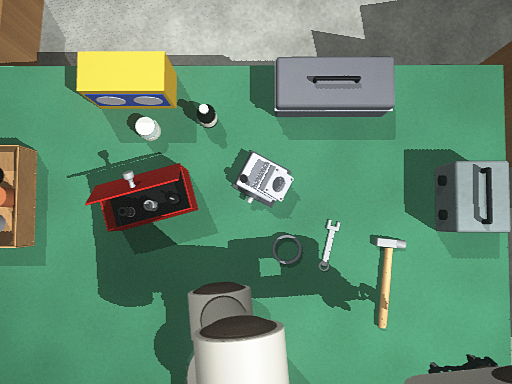

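The top view shows the red box around (148,205) with its lid half open, and the engine around (263,178). In the side view the box is around (250,295) and the engine around (237,203). I'll zoom in on both.

Run:
```python
import cv2,numpy as np
t=cv2.imread("pics/top0.png");s=cv2.imread("pics/side0.png")
z=lambda im,x,y,w,h:cv2.resize(im[y:y+h,x:x+w],(400,300),interpolation=cv2.INTER_CUBIC)
a=np.vstack([np.hstack([z(t,82,155,120,90),z(s,190,225,168,126)]),np.hstack([z(t,222,140,80,60),z(s,200,165,80,60)])])
cv2.imwrite("pics/z0.png",a)
```

```text
(no output)
```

View pics/z0.png

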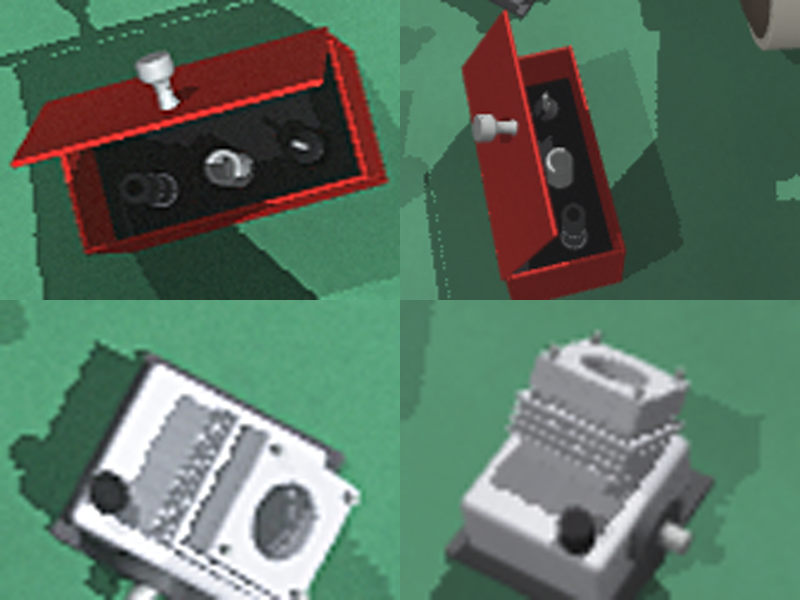

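In the zoom, the torch (dark tail and button) is in the +y pocket: top-crop (135,187), side-crop (573,212). The socket is in the middle and the screwdriver in the -y pocket. The bore is at top-crop (284,522), side-crop (615,372). Next I'll triangulate these.

```bash
cat > h.py <<'E'
import numpy as np,pickle
from workcell import manip
class C:
    def __init__(s,c): s.K=np.array([[c["fx"],0,c["cx"]],[0,c["fy"],c["cy"]],[0,0,1]]);s.R=np.array(c["R"]);s.t=np.array(c["t"]);s.o=-s.R.T@s.t
    def ray(s,p): d=s.R.T@np.linalg.solve(s.K,[p[0],p[1],1]);return d/np.linalg.norm(d)
    def plane(s,p,z): d=s.ray(p);return s.o+d*(z-s.o[2])/d[2]
    def proj(s,X): v=s.K@(s.R@X+s.t);return v[:2]/v[2]
def tri(a,pa,b,pb):
    da,db=a.ray(pa),b.ray(pb)
    k=np.linalg.lstsq(np.c_[da,-db],b.o-a.o,rcond=None)[0]
    A,B=a.o+k[0]*da,b.o+k[1]*db
    return (A+B)/2,np.linalg.norm(A-B)
E
python3 - <<'E'
from h import *
np.set_printoptions(precision=4,suppress=True)
T,S=[C(manip.capture(n)) for n in("top","side")]
pickle.dump((T,S),open("cam.pkl","wb"))
print(T.o,S.o)
tb=lambda x,y:(82+(x+.5)*.3-.5,155+(y+.5)*.3-.5)
sb=lambda x,y:(190+(x-400+.5)*.42-.5,225+(y+.5)*.42-.5)
te=lambda x,y:(222+(x+.5)*.2-.5,140+(y-300+.5)*.2-.5)
se=lambda x,y:(200+(x-400+.5)*.2-.5,165+(y-300+.5)*.2-.5)
P={}
for n,a,b in [("A",(88,250),(623,250)),("B",(385,182),(572,48)),("lidL",(14,162),(508,278)),("lidInner",(14,162),(557,235)),("lidR",(322,82),(525,62)),("tail",(135,187),(573,212)),("sock",(227,167),(560,160)),("knob",(154,65),(482,128))]:
    X,e=tri(T,tb(*a),S,sb(*b));P[n]=X;print(n,X,e)
for n,a,b in [("bore",(284,522),(615,370)),("s1",(277,450),(550,352)),("s2",(350,497),(597,338)),("s3",(295,595),(682,378))]:
    X,e=tri(T,te(*a),S,se(*b));P[n]=X;print(n,X,e)
print("bore h",T.plane(te(284,522),.109),S.plane(se(615,370),.109))
print("tail h",T.plane(tb(135,187),.125),S.plane(sb(573,212),.125))
E
```

```text
[ 0.4746 -0.075   1.3823] [0.4885 0.6178 1.1322]
A [0.4507 0.3463 0.1271] 0.0019597802599593973
B [0.5118 0.0967 0.1001] 0.0010773002154306067
lidL [0.5446 0.3914 0.1834] 0.04081704808838904
lidInner [0.5192 0.3661 0.2441] 0.005096925094702979
lidR [0.5791 0.1431 0.1549] 0.027986655203193746
tail [0.5048 0.3074 0.1257] 0.0015123381639491897
sock [0.5229 0.237  0.0913] 0.0025879809383746724
knob [0.5979 0.2599 0.2386] 0.0004135160125669916
bore [ 0.584  -0.1382  0.1084] 0.0009282196058529908
s1 [ 0.6236 -0.133   0.1332] 0.0008039862765086196
s2 [ 0.5998 -0.1775  0.091 ] 0.0017429658120782356
s3 [ 0.5418 -0.1454  0.0914] 0.0030727317585063636
bore h [ 0.5844 -0.1381  0.109 ] [ 0.5835 -0.1377  0.109 ]
tail h [0.5056 0.3076 0.125 ] [0.5041 0.3072 0.125 ]
```

step_arm --targets '[[[0.027,-0.0345,0,0],[0.027,-0.0345,0,0],[0.027,-0.0345,0,0],[0.027,-0.0345,0,0],[0.027,-0.0345,0,0],[0.027,-0.0345,0,0],[0.027,-0.0345,0,0],[0.027,-0.0345,0,0],[0.027,-0.0345,0,0],[0.027,-0.0345,0,0]]]' --fingers 1 --squeeze 20

```text
t: 1.2
ee_pos: [0.3148, -0.162, 0.2315]
tcp_rot: [[0.975, 0.223, 0.001], [0.223, -0.975, -0.0], [0.0, 0.0, -1.0]]
contact_force: [1.5, -0.9, 0.3]
width: -0.001
finger_force: 0.0
```

step_arm --targets '[[[0.027,-0.0345,0,0],[0.027,-0.0345,0,0],[0.027,-0.0345,0,0],[0.027,-0.0345,0,0],[0.027,-0.0345,0,0],[0.027,-0.0345,0,0],[0.027,-0.0345,0,0],[0.027,-0.0345,0,-0.8],[0.027,-0.0345,0.01,0],[0.027,-0.0345,0.024,0]]]'

```text
t: 2.2
ee_pos: [0.5005, 0.2357, 0.1985]
tcp_rot: [[0.971, 0.238, 0.003], [0.238, -0.971, 0.001], [0.003, -0.0, -1.0]]
contact_force: [1.5, 0.3, 0.3]
width: 0.002
finger_force: 0.0
```

step_arm --targets '[[[0,0,0,0],[0.01,0,0,0],[0.01,0,0,0],[0.01,0,0,0],[0.01,0,0,0],[0,0,0,0]]]'

```text
t: 2.8
ee_pos: [0.5395, 0.2426, 0.1975]
tcp_rot: [[0.972, 0.236, 0.0], [0.236, -0.972, 0.0], [0.0, -0.0, -1.0]]
contact_force: [-0.3, -0.2, 0.0]
width: -0.002
finger_force: 0.0
```

step_arm --targets '[[[0.01,0,0,0],[0.01,0,0,0],[0.01,0,0,0],[0.01,0,0,0],[0.008,0,0,0],[0,0,0,0]]]'

```text
t: 3.4
ee_pos: [0.5863, 0.2547, 0.1976]
tcp_rot: [[0.971, 0.237, 0.001], [0.237, -0.971, 0.0], [0.001, -0.0, -1.0]]
contact_force: [-0.9, -0.3, -0.0]
width: -0.001
finger_force: 0.0
```

step_arm --targets '[[[0.004,0,0,0],[0.004,0,0,0],[0,0,0,0]]]'

```text
t: 3.7
ee_pos: [0.5932, 0.2564, 0.1971]
tcp_rot: [[0.971, 0.237, 0.0], [0.237, -0.971, 0.0], [0.0, -0.0, -1.0]]
contact_force: [-0.0, -0.2, 1.3]
width: -0.0
finger_force: 0.0
```

Run:
```python
from workcell import manip
import cv2,numpy as np
a=[]
for n,x,y in(("side",160,215),("top",70,110)):
    im=manip.capture(n)["img"][:,:,::-1]; a.append(cv2.resize(im[y:y+150,x:x+150],(400,400),interpolation=cv2.INTER_CUBIC))
cv2.imwrite("pics/lid1.png",np.hstack(a))
```

```text
(no output)
```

View pics/lid1.png

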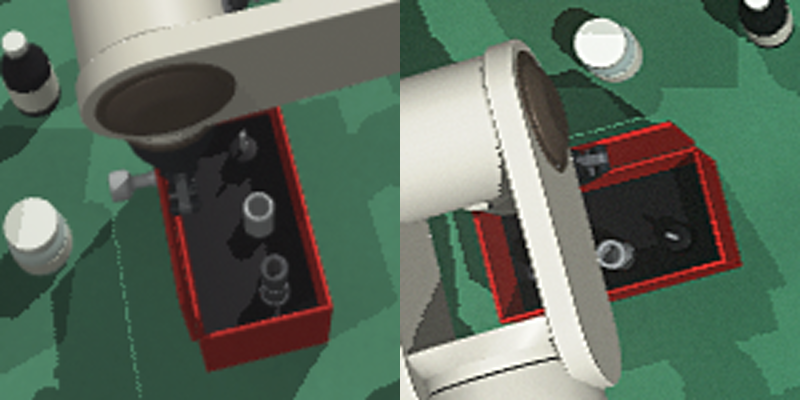

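The lid has moved and is now roughly edge-on (side view, 178,260), with the fingers against it. I'll keep pushing.

step_arm --targets '[[[0.004,0,0,0],[0.004,0,0,0],[0.003,0,0,0],[0,0,0,0]]]'

```text
t: 4.2
ee_pos: [0.6036, 0.259, 0.1972]
tcp_rot: [[0.971, 0.237, -0.0], [0.237, -0.971, 0.0], [-0.0, -0.0, -1.0]]
contact_force: [-0.5, 0.1, 0.2]
width: 0.001
finger_force: 0.3
```

step_arm --targets '[[[0.003,0,0,0],[0,0,0,0]]]'

```text
t: 4.4
ee_pos: [0.6064, 0.2597, 0.1971]
tcp_rot: [[0.971, 0.237, -0.0], [0.237, -0.971, 0.0], [-0.0, -0.0, -1.0]]
contact_force: [-1.5, -0.5, -0.5]
width: 0.001
finger_force: 0.8
```

step_arm --targets '[[[0.002,0,0,0],[0,0,0,0]]]'

```text
t: 4.6
ee_pos: [0.6083, 0.2601, 0.1972]
tcp_rot: [[0.971, 0.237, -0.0], [0.237, -0.971, 0.0], [-0.0, -0.0, -1.0]]
contact_force: [-2.1, -1.0, -0.8]
width: 0.002
finger_force: 1.1
```

step_arm --targets '[[[0.002,0,0,0],[0,0,0,0]]]'

```text
t: 4.8
ee_pos: [0.6103, 0.2606, 0.1973]
tcp_rot: [[0.971, 0.237, 0.0], [0.237, -0.971, 0.0], [0.0, -0.0, -1.0]]
contact_force: [-2.6, -0.0, -0.5]
width: -0.002
finger_force: 1.1
```

step_arm --targets '[[[0.002,0,0,0],[0,0,0,0]]]'

```text
t: 5.0
ee_pos: [0.6123, 0.2611, 0.1974]
tcp_rot: [[0.971, 0.237, 0.0], [0.237, -0.971, 0.0], [0.0, -0.0, -1.0]]
contact_force: [-2.0, 0.2, 0.4]
width: 0.001
finger_force: 1.0
```

step_arm --targets '[[[0.002,0,0,0],[0,0,0,0]]]'

```text
t: 5.2
ee_pos: [0.6131, 0.2613, 0.1973]
tcp_rot: [[0.971, 0.238, -0.003], [0.238, -0.971, -0.001], [-0.003, 0.0, -1.0]]
contact_force: [-14.8, -3.8, 1.0]
width: -0.0
finger_force: 7.6
```

step_arm --targets '[[[-0.03,0,0,0],[-0.03,-0.03,0,0],[-0.034,-0.0405,0,0],[0,0,0,0],[0,0,0,0]]]' --fingers 0.4

```text
t: 5.7
ee_pos: [0.5081, 0.3068, 0.1981]
tcp_rot: [[0.971, 0.239, 0.002], [0.239, -0.971, 0.001], [0.002, -0.0, -1.0]]
contact_force: [1.4, -0.1, -0.8]
width: 0.602
finger_force: 0.0
```

Run:
```python
from workcell import manip
import cv2,numpy as np
a=[]
for n,x,y in(("side",180,220),("top",70,110)):
    im=manip.capture(n)["img"][:,:,::-1]; cv2.imwrite(f"pics/{n}2.png",im);a.append(cv2.resize(im[y:y+150,x:x+150],(400,400),interpolation=cv2.INTER_CUBIC))
cv2.imwrite("pics/lid2.png",np.hstack(a))
s=manip.sense();print(s["ee_pos"],s["width"],s["q"])
```

```text
[0.50904731 0.30581211 0.19760387] 0.5984493565011244 [ 2.35693490e+01  1.15793799e+01  8.27926698e+01 -8.32988455e-03
  8.55720900e+01  9.98460816e+01]
```

View pics/lid2.png

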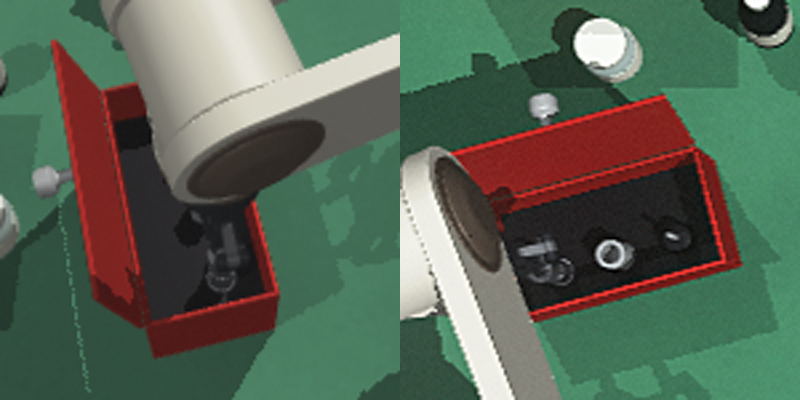

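The lid is fully back, leaning past the hinge, and the torch is clear below the fingers. I'll correct the position and descend.

step_arm --targets '[[[-0.0037,-0.0026,0,0],[0,0,0.02,0],[0,0,0.02,0],[0,0,0.02,0],[0,0,0,0]]]'

```text
t: 6.3
ee_pos: [0.5034, 0.3067, 0.1347]
tcp_rot: [[0.972, 0.236, -0.004], [0.236, -0.972, -0.002], [-0.004, 0.001, -1.0]]
contact_force: [-0.3, -0.0, -0.9]
width: 0.599
finger_force: 0.0
```

step_arm --targets '[[[0,0,0.018,0],[0,0,0.018,0],[0,0,0.016,0],[0,0,0,0],[0,0,0,0]]]'

```text
t: 6.8
ee_pos: [0.5046, 0.3076, 0.0864]
tcp_rot: [[0.971, 0.237, 0.0], [0.237, -0.971, 0.0], [0.001, -0.0, -1.0]]
contact_force: [1.1, -0.1, -0.0]
width: 0.603
finger_force: 0.0
```

step_arm --targets '[[[0,0,0,0],[0,0,0,0],[0,0,0,0],[0,0,0,0],[0,0,0,0]]]' --fingers 1 --squeeze 30

```text
t: 7.3
ee_pos: [0.5045, 0.3079, 0.0865]
tcp_rot: [[0.971, 0.238, 0.002], [0.238, -0.971, 0.001], [0.002, -0.0, -1.0]]
contact_force: [-1.0, -0.2, 7.7]
width: 0.294
finger_force: 29.5
```

step_arm --targets '[[[0,0,-0.02,0],[0,0,-0.02,0],[0,0,-0.02,0],[0,0,-0.025,0],[0,0,-0.025,0],[0,0,-0.025,0],[0,0,-0.015,0],[0,0,0,0],[0,0,0,0],[0,0,0,0]]]'

```text
t: 8.3
ee_pos: [0.5037, 0.3075, 0.2338]
tcp_rot: [[0.971, 0.237, -0.002], [0.237, -0.971, -0.001], [-0.002, 0.0, -1.0]]
contact_force: [0.6, 0.5, -1.7]
width: 0.296
finger_force: 29.6
```

step_arm --targets '[[[0,0,0.023,0],[0,0,0.023,0],[0,0,0.022,0],[-0.01,0,0,0],[-0.01,0,0,0],[0,0,0,0]]]' --squeeze 20

```text
t: 8.9
ee_pos: [0.4837, 0.3029, 0.1686]
tcp_rot: [[0.971, 0.238, 0.001], [0.238, -0.971, 0.001], [0.001, -0.0, -1.0]]
contact_force: [-0.3, 0.2, -1.6]
width: 0.295
finger_force: 29.6
```

step_arm --targets '[[[-0.007,0,0,0],[-0.007,0,0,0],[-0.007,0,0,0],[0,0,0,0]]]'

```text
t: 9.3
ee_pos: [0.4638, 0.2979, 0.168]
tcp_rot: [[0.971, 0.238, 0.001], [0.238, -0.971, 0.001], [0.001, -0.0, -1.0]]
contact_force: [2.3, 1.8, -0.3]
width: 0.292
finger_force: 30.3
```

step_arm --targets '[[[-0.007,0,0,0],[-0.007,0,0,0],[-0.007,0,0,0],[-0.007,0,0,0],[0,0,0,0]]]'

```text
t: 9.8
ee_pos: [0.4364, 0.2912, 0.1675]
tcp_rot: [[0.971, 0.238, -0.0], [0.238, -0.971, 0.0], [-0.0, -0.0, -1.0]]
contact_force: [2.8, 0.5, 0.8]
width: 0.297
finger_force: 27.1
```

step_arm --targets '[[[0,0,-0.02,0],[0,0,-0.03,0],[0,0,-0.03,0],[0,0,-0.03,0],[0,0,-0.02,0],[0,0,0,0]]]' --squeeze 40

```text
t: 10.4
ee_pos: [0.4375, 0.2915, 0.2999]
tcp_rot: [[0.971, 0.238, 0.003], [0.238, -0.971, 0.002], [0.003, -0.001, -1.0]]
contact_force: [-0.4, 0.1, -1.4]
width: 0.298
finger_force: 39.9
```

Run:
```python
from workcell import manip
import cv2,numpy as np
a=[]
for n,x,y in(("side",200,220),("top",70,150)):
    im=manip.capture(n)["img"][:,:,::-1]; cv2.imwrite(f"pics/{n}3.png",im);a.append(cv2.resize(im[y:y+130,x:x+130],(400,400),interpolation=cv2.INTER_CUBIC))
cv2.imwrite("pics/p3.png",np.hstack(a))
s=manip.sense();print(s["ee_pos"],s["width"])
```

```text
[0.43690154 0.29119586 0.29666514] 0.28637481467883724
```

View pics/p3.png

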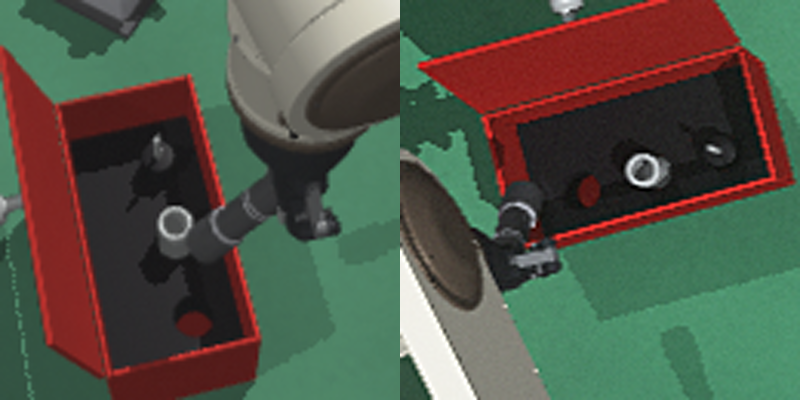

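The picture shows the torch tilted in the fingers. Its lens end is at about (203,245) in the side crop and (524,188) in the top crop, and the empty pocket shows a red floor.

Run:
```python
from h import *
np.set_printoptions(precision=4,suppress=True)
T,S=pickle.load(open("cam.pkl","rb"))
f=130/400
s=lambda x,y:(200+x*f-.5,220+y*f-.5); t=lambda x,y:(70+(x-400)*f-.5,150+y*f-.5)
g=np.array([.4369,.2912,.2967+.019]);ex=np.array([.971,.238,0]);ey=np.array([-.238,.971,0])
for c,P in((S,[s(203,245),s(236,219),s(262,200)]),(T,[t(524,188),t(515,220)])):
    for p in P:
        d=c.ray(p);k=((g-c.o)@ey)/(d@ey);X=c.o+k*d-g
        print(X@ex,X[2],np.degrees(np.arctan2(X@ex,-X[2])),np.hypot(X@ex,X[2]))
print(tri(S,s(203,245),T,t(524,188)))
for th in(30,35,40,45,50):
    a=np.sin(np.radians(th))*ex-np.cos(np.radians(th))*np.array([0,0,1])
    print(th,*[( (c.proj(g+r*a)-o)/f+[e,0]) for r in(.097,.063) for c,o,e in((S,(200,220),0),(T,(70,150),400))])
```

```text
0.061028868053888984 -0.0827085389672026 36.42282541111053 0.10278728109074713
0.03609352957001277 -0.04077892758863427 41.51212083743675 0.05445790862767743
0.017513626160266204 -0.012704867212164628 54.04183385660994 0.021636560543679222
0.06826595914209876 -0.08378925460257175 39.17087695437729 0.10807812158085137
0.04028409097834954 -0.043106692448305395 43.06139927814211 0.05899995694731253
(array([0.4997, 0.3064, 0.2352]), np.float64(0.006968157401241381))
30 [217.4169 240.7548] [527.6105 209.1744] [240.0093 222.8084] [520.4415 228.8798]
35 [208.391  240.5963] [524.0201 200.9028] [234.0831 222.6446] [518.0325 223.4165]
40 [199.8198 240.0532] [520.2746 193.0455] [228.4884 222.2198] [515.5241 218.2514]
45 [191.764  239.1228] [516.3948 185.6553] [223.2662 221.5337] [512.9322 213.4212]
50 [184.2841 237.8038] [512.4025 178.7845] [218.4563 220.5882] [510.2731 208.9611]
```

step_arm --targets '[[[-0.001,0.015,0,0],[-0.0031,0.034,0,0],[-0.0035,0.042,0,0],[-0.0035,0.042,0,0],[-0.0035,0.042,0,0],[-0.0035,0.042,0,0],[-0.0035,0.042,0,0],[-0.0035,0.042,0,0],[-0.0035,0.042,0,0],[-0.0035,0.042,0,0]]]' --squeeze 60

```text
t: 11.5
ee_pos: [0.4965, -0.0927, 0.2962]
tcp_rot: [[0.971, 0.237, -0.002], [0.237, -0.971, 0.001], [-0.001, -0.001, -1.0]]
contact_force: [1.0, 0.7, -1.5]
width: 0.289
finger_force: 58.9
```

step_arm --targets '[[[-0.0035,0.042,0,0],[-0.0035,0.042,0,0],[-0.0035,0.042,0,0],[-0.001,0.02,0,-5.6],[0,0.012,0,-7],[0,0,0,-7],[0,0,0,-7],[0,0,0,-7],[0,0,0,-7],[0,0,0,-7]]]'

```text
t: 12.5
ee_pos: [0.5239, -0.2467, 0.296]
tcp_rot: [[0.475, 0.88, -0.002], [0.88, -0.475, 0.001], [0.0, -0.002, -1.0]]
contact_force: [-0.5, 0.3, -1.3]
width: 0.286
finger_force: 59.1
```

step_arm --targets '[[[0,0,0.0,0],[0,0,0,0],[0,0,0,0],[0,0,0,0]]]'

```text
t: 12.9
ee_pos: [0.5247, -0.2463, 0.2971]
tcp_rot: [[0.481, 0.877, -0.0], [0.877, -0.481, 0.0], [0.0, -0.0, -1.0]]
contact_force: [-0.2, 0.1, -0.1]
width: 0.29
finger_force: 59.1
```

Run:
```python
from workcell import manip
import cv2,numpy as np
a=[]
for n,x,y in(("side",190,105),("top",215,140)):
    im=manip.capture(n)["img"][:,:,::-1]; cv2.imwrite(f"pics/{n}4.png",im);a.append(cv2.resize(im[y:y+120,x:x+120],(400,400),interpolation=cv2.INTER_CUBIC))
cv2.imwrite("pics/p4.png",np.hstack(a))
s=manip.sense();print(s["t"],s["ee_pos"],s["tcp_rot"],s["width"])
```

```text
13.0 [ 0.52474401 -0.24622629  0.29722152] [[ 4.80507364e-01  8.76990685e-01 -1.06069003e-04]
 [ 8.76990685e-01 -4.80507341e-01  1.82173066e-04]
 [ 1.08797147e-04 -1.80557028e-04 -9.99999978e-01]] 0.2861785670124609
```

View pics/p4.png

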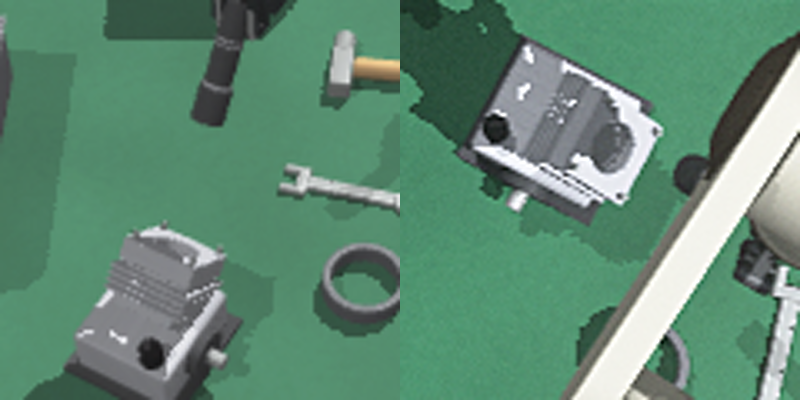

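The side crop shows the torch clearly against the green, from the lens end at (207,123) up to the fingers at (235,10). The top crop shows the head at (690,175). I'll fit the axis from a mask.

Run:
```python
from h import *
import cv2
np.set_printoptions(precision=4,suppress=True)
T,S=pickle.load(open("cam.pkl","rb"))
im=cv2.imread("pics/side4.png").astype(int)
pts=[]
for v in range(112,146):
    row=im[v,240:275]; m=(row[:,1]-np.maximum(row[:,0],row[:,2])<8)&(row.max(1)<110)
    u=np.where(m)[0]
    if len(u): pts.append((v,240+u.min(),240+u.max()))
print(pts)
P=np.array([((a+b)/2,v) for v,a,b in pts if 116<=v<=137])
k=np.polyfit(P[:,1],P[:,0],1);print(k)
g=np.array([.5247,-.2462,.2972+.019]);L=np.array([-.4805,-.877,0]);h=np.array([.877,-.4805,0])
def on(c,p,off=0):
    d=c.ray(p);s=((g+off*h-c.o)@h)/(d@h);X=c.o+s*d-g;return np.array([X@L,X[2]])
a,b=on(S,(np.polyval(k,116),116)),on(S,(np.polyval(k,141),141))
d=a-b;print(a,b,"tilt",np.degrees(np.arctan2(d[0],d[1])))
print("lens side",on(S,(190+207*.3-.5,105+123*.3-.5)),"top",on(T,(215+290*.3-.5,140+175*.3-.5)))
X,e=tri(S,(190+207*.3-.5,105+121*.3-.5),T,(215+290*.3-.5,140+174*.3-.5));print(X,e,(X-g)@h,(X-g)@L,(X-g)[2])
```

```text
[(112, np.int64(255), np.int64(270)), (113, np.int64(255), np.int64(269)), (114, np.int64(255), np.int64(268)), (115, np.int64(255), np.int64(268)), (116, np.int64(254), np.int64(266)), (117, np.int64(255), np.int64(262)), (118, np.int64(254), np.int64(262)), (119, np.int64(254), np.int64(262)), (120, np.int64(254), np.int64(261)), (121, np.int64(253), np.int64(261)), (122, np.int64(253), np.int64(261)), (123, np.int64(253), np.int64(260)), (124, np.int64(253), np.int64(260)), (125, np.int64(252), np.int64(260)), (126, np.int64(252), np.int64(260)), (127, np.int64(252), np.int64(259)), (128, np.int64(251), np.int64(259)), (129, np.int64(250), np.int64(259)), (130, np.int64(250), np.int64(258)), (131, np.int64(250), np.int64(259)), (132, np.int64(250), np.int64(259)), (133, np.int64(249), np.int64(259)), (134, np.int64(249), np.int64(258)), (135, np.int64(249), np.int64(258)), (136, np.int64(248), np.int64(258)), (137, np.int64(248), np.int64(257)), (138, np.int64(248), np.int64(257)), (139, np.int64(248), np.int64(257)), (140, np.int64(248), np.int64(257)), (141, np.int64(250), np.int64(256)), (142, np.int64(253), np.int64(256))]
[ -0.3007 293.7403]
[-0.014  -0.0188] [-0.061  -0.0852] tilt 35.266942112111906
lens side [-0.0596 -0.0883] top [-0.0607 -0.0949]
[ 0.5535 -0.1918  0.233 ] 0.0007269500625366078 -0.0009044451944512172 -0.06152354320025009 -0.08318980971724116
```

Measured tilt is about 35°, against 40° wanted and a tolerance of about 12.6°. The lens is over the bore axis, so I only need to lower it.

step_arm --targets '[[[-0.002,0,0.012,0],[0,0,0.012,0],[0,0,0.012,0],[0,0,0.011,0],[0,0,0,0],[0,0,0,0],[0,0,0,0],[0,0,0,0]]]'

```text
t: 13.8
ee_pos: [0.524, -0.2481, 0.2508]
tcp_rot: [[0.48, 0.877, 0.001], [0.877, -0.48, -0.0], [0.0, 0.001, -1.0]]
contact_force: [0.3, 0.3, -0.8]
width: 0.289
finger_force: 59.1
```

Run:
```python
from workcell import manip
import cv2,numpy as np
a=[]
for n,x,y in(("side",190,105),("top",215,140)):
    im=manip.capture(n)["img"][:,:,::-1]; cv2.imwrite(f"pics/{n}5.png",im);a.append(cv2.resize(im[y:y+120,x:x+120],(400,400),interpolation=cv2.INTER_CUBIC))
cv2.imwrite("pics/p5.png",np.hstack(a))
s=manip.sense();print(s["t"],s["ee_pos"],s["width"],s["finger_force"])
```

```text
13.9 [ 0.52392762 -0.24805331  0.25065968] 0.2840107244221477 59.139719009399414
```

View pics/p5.png

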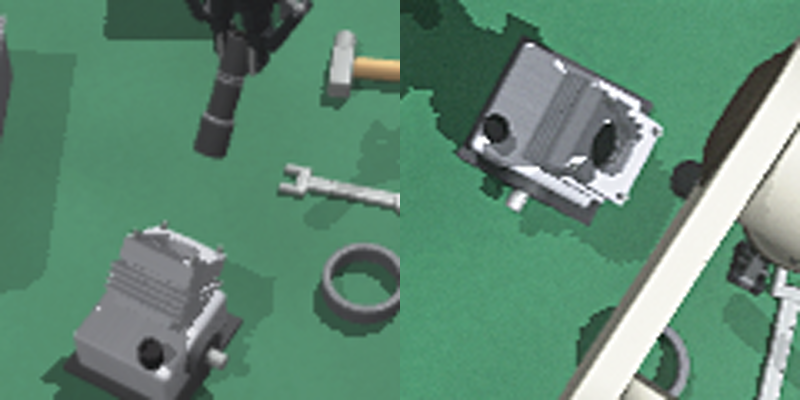

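The lens end is at (210,154) in the side crop and (687,179) in the top crop, and nothing is touching it. One last check in cylinder coordinates.

Run:
```python
from h import *
np.set_printoptions(precision=4,suppress=True)
T,S=pickle.load(open("cam.pkl","rb"))
X,e=tri(S,(190+210*.3-.5,105+154*.3-.5),T,(215+287*.3-.5,140+179*.3-.5))
b=np.array([.584,-.138,.109]);L=np.array([-.4805,-.877,0]);h=np.array([.877,-.4805,0]);c=L*np.sin(.7)+np.array([0,0,np.cos(.7)]);n=np.cross(c,h)
print(X,e,"along",(X-b)@c,"off",(X-b)@h,(X-b)@n)
th=np.radians(35.3);z=L*np.sin(th)+np.array([0,0,np.cos(th)]);print("tail z",.07+(X-b)@c+.116*(z@c))
```

```text
[ 0.5525 -0.1944  0.1834] 0.0014298198546623573 along 0.0985250154675753 off -0.0005493324605833974 -0.0015078302490085166
tail z 0.2841173920842842
```

```bash
python3 -c "
from workcell import manip
print(manip.hand_in())"
```

```text
the job is handed in; nothing more can be done
None
```

I folded the lid back to its stop, drew the torch out and handed the job in with it held still over the bore; by camera the lens is about 99 mm from the mouth and within 2 mm of the axis, the torch leans about 5° less than the bore (limit about 12.6°), and the hand-in gave no verdict.

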